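Fit the boring bit in the drill chuck

TASK

Fit the boring bit with the widest head into the drill: lift it out of the bit block, stand its shank all the way down in the drill's open chuck, then turn the chuck's sleeve clockwise (as seen looking down into the chuck) until the jaws have closed hard on the shank and hold it straight and tight. Leave the other two bits in the block, do not push the things lying around, and let go of everything.

Things in the scene. Friction and masses are not known exactly. Their poses are not given: they have to be found in the camera images.
- bit_wide: Boring bit with the widest head, plain steel, 68 mm long, standing shank down in one of the block's pockets (which one varies). Origin at the centre of the shank's foot, z along the bit to the head. Shank 10 mm across, foot chamfered; head a disc 35 mm across from z = 52 to 66 mm, with a centre spur to 68 mm. 0.08 to 0.17 kg. Grip the head's rim from above.
- bit_middle: Boring bit like it (same shank and length), head 26 mm across; stays in the block.
- bit_narrow: Boring bit like it (same shank and length), head 20 mm across; stays in the block.
- bit_block: Fixed hardwood block 180 (x) x 58 (y) x 42 mm high; origin at the centre of its underside. Three round pockets in its top at x = -56, 0 and +56 mm, 11 mm across and 30 mm deep (floors 12 mm above the underside); a bit stands in each, its head 22 to 36 mm above the block's top.
- drill_cradle: Fixed plywood cradle, base 290 (x) x 150 (y) mm, that holds a cordless drill leaning, chuck up and 30 degrees towards its own -x (the robot's side). Origin on the bench straight below the chuck's nose, which is 232 mm up. Grip and battery lie on the -x side, 105 mm or more from the chuck's axis and 50 mm or more behind the nose; the motor lies down to +x.
- chuck_nose (a point): Centre of the chuck's front opening. z points out of the chuck along its axis, 30 degrees from vertical; y is level; x points away from the grip. The opening is 14 to 16 mm across between the jaws and 40 mm deep: a fully loaded bit's foot lies at z = -40 mm, its head from 12 to 26 mm. Steel nose cone from 13 mm radius at z = 0 to 22.5 mm at z = -12 mm; the sleeve is behind it.
- sleeve_middle (a point): Point on the chuck's axis, 30 mm behind the nose, axes as chuck_nose: middle of the black ribbed sleeve that turns round the chuck, a cylinder 48 mm across from 18 mm in front of this point to 18 mm behind it, its front 4 mm tapering to 41 mm. Grip it across from in front, along the axis, with the bit's head between the fingers.
- chuck_sleeve (a joint): Turn of the sleeve, 0 to 2.6 rad; grows clockwise seen from in front of the nose (negative about chuck_nose's z), which closes the jaws. Starts at 0 to 0.3. Jaw faces are 8 mm from the axis at 0 and close 2.2 mm per rad: they touch the shank at 1.36 rad; by 1.8 it takes about 0.5 N m and is tight. Free, it turns at 0.15 N m; let go, it springs back to about 1.52 and keeps its grip.
- jaw_1: First of three steel jaws in the chuck, 6 mm wide and 24 mm long, 120 degrees apart, all driven together by the sleeve; they slide inward and forward, tips about 6 mm behind the nose when open and 5 mm in front of it when closed on the shank. Origin at the nose centre when fully open.
- jaw_2: Second jaw, alike.
- jaw_3: Third jaw, alike.
- pencil: Bystander: green carpenter's pencil 172 mm long.
- tape_measure: Bystander: steel tape in a case 89 x 36 x 71 mm high.
- hex_key: Bystander: black hex key 99 x 36 x 7 mm, near the front edge.
- oak_offcut: Bystander: oak offcut 88 x 46 x 19 mm, right of the bit block.
Mind the look-alikes: they are no part of the job. What is shaped like the bit_wide but red is not meant.

How it is judged:
By the outcome, as a careful person would: the job done as asked, in the order asked, and still so for the second after the job is handed in, with the robot touching nothing.
It also fails if it takes over 64 s, if anything falls off the work surface, if the arm or the gripper's body presses on something with over 40 N, if the wrist force passes 120 N, or if a joint passes its speed limit or range.

ROBOT

A 6-joint arm with a two-finger parallel gripper is mounted at the origin on a cart in front of the work surface, level with it; the furniture and walls round the work are solid. World frame = base frame: x ahead of the robot, y to its left, z up, the work surface at z = 0. Lengths are in m, angles in degrees, forces in N, time in s.
With the tool pointing down it reaches from about 0.3 to 1 m from the base axis. Payload 5.1 kg.
Tool frame: the origin (TCP) lies at the very end of the fingers, on their centre line; the grasp point (between the pads) lies 19 mm behind it; z points along the fingers, y is the line along which they close (so a half turn about z gives the same grasp; the last joint's range is limited). The gripper opens to 95 mm and grips with 3 to 60 N. Pads are 20 mm wide; open, the fingers measure 119 mm over their backs; the gripper's body (75 mm by 180 mm) begins 59 mm behind the grasp point.
Start: joints at [-81.91, 7.093, 94.555, -0, 78.352, -4.733], TCP at [0.144, -0.634, 0.215] pointing down, gripper open.
Joint ranges: [-149.61, 149.61], [-58.7, 133.49], [1.44, 155.28], [-77.14, 257.14], [18.33, 153.61], [-166.67, 166.67]. Speed limits (degrees/s): [147.25, 147.25, 180, 180, 180, 180].

INTERFACE

Orientations are given as [roll, pitch, yaw] about the fixed x, y, z axes, in that order (R = Rz(yaw) Ry(pitch) Rx(roll)).
In Python, from bench import telemetry, vision, r gives the robot as it stands.
- The arm moves only by the tool arm_command, never from a script. Its arguments are lists of equal length, an entry for each row: "xyz": the shift along the tool's x, y, z in units of 25 mm (1.0 is 25 mm), a list of three; "roll": the turn about the tool's z in units of 5 degrees (1.0 is 5 degrees); "gripper": the opening, from 0 (shut) to 1 (fully open). A call has 1 to 12 rows; each row shifts and turns the commanded pose from where the row before left it, along the tool's axes as they then stand; what a row does not reach is not made up. A row lasts 1/12 s, in which the tool goes at most 41.7 mm and 7.16 degrees, less where a joint would pass 70% of its speed; a pose out of reach is approached as far as the arm can. A call is refused whole if a number of a shift passes 1 or a number of a turn 1, either way. A call with a gripper value outside its range is refused whole. The fingers move at their own pace and stop on an object; "force" is the grip in N (left out, the last holds). Time passes only in rows, so rows that do not move let the fingers close. It gives the time, the measured TCP pose, the force, the opening and the grip force at its end, in the units of the state.
- telemetry.sense(): the state, without advancing time (a new reading comes with each control period).
- vision.camera(name): name is "side" or "top" or "wrist"; returns a dict with "frame" (400x640x3 uint8, red, green, blue), "camera_matrix" (3x3 intrinsics, pixels), "dist_coeffs" ([k1, k2, p1, p2, k3] as OpenCV has them; the pictures are not rectified), "R" (3x3) and "t" (3): a world point X has camera coordinates R X + t; the wrist camera has in their place "hand_eye" (4x4, takes a point from camera to tool coordinates, whose origin is the TCP and whose axes are the flange's). Camera axes: x right, y down, z forward; pixel columns grow to the right and rows downward; lengths in m; the calibration is good to about 2 mm. A picture is of the moment at which its call begins: read the wrist's pose just before it. There is no depth.
- r.finish_job(): hands the job in; it is judged then, once.
The state is a dict: "time": time; "qpos": joint angles; "dq": joint speeds; "joint_torque": joint torques, N m; "ee_pos": TCP position; "ee_rot": TCP orientation; "wrist_force": force on the tool from outside, world axes, zero at the start; "wrist_torque": the same for the moment, N m; "gripper_width": finger opening in m; "grip_force": force on a finger pad.
Only numpy, scipy, OpenCV 4.12 (cv2) and the standard library are available. Lean on these libraries where they do the work, as an engineer would, in place of code of your own. Each camera call takes 0.05 s, during which the arm holds its last target. There are 200 camera calls.

## Working session

There is one attempt and no reset: what is moved stays moved. The work goes in short steps, Python scripts to look and compute and a tool call to move; the robot and the scene stay as the last step left them, time stands still between calls to the robot, and variables do not carry over. Pictures are saved under pics/ and viewed, at most 10 in all, crops included, and the job is handed in when it is done.

Besides the shell and the picture viewer there is one more tool, called after ">>>" as a command line: name --pt "numbers of a row" for each row, then --argument value for the rest. arm_command: Moves the arm, as the interface text tells. Its arguments: {"type":"object","properties":{"xyz":{"type":"array","items":{"type":"array","items":{"type":"number"}}},"roll":{"type":"array","items":{"type":"number"}},"gripper":{"type":"array","items":{"type":"number"}},"force":{"type":"number"}},"required":["xyz","roll","gripper"]}

```bash
ls; mkdir -p pics; cat > h.py <<'E'
import numpy as np, cv2, json
from scipy.spatial.transform import Rotation as Ro
from bench import telemetry, vision, r
def cam(n):
    s=telemetry.sense(); c=vision.camera(n); c['s']=s
    K=np.array(c['camera_matrix']);d=np.array(c['dist_coeffs'])
    if 'R' in c: R=np.array(c['R']);t=np.array(c['t'])
    else:
        T=np.eye(4);T[:3,:3]=Ro.from_euler('xyz',s['ee_rot'],degrees=True).as_matrix();T[:3,3]=s['ee_pos']
        M=np.linalg.inv(T@np.array(c['hand_eye']));R=M[:3,:3];t=M[:3,3]
    c.update(K=K,d=d,Rw=R,tw=t);return c
def ray(c,uv):
    p=cv2.undistortPoints(np.array([[uv]],float),c['K'],c['d'])[0,0]
    o=-c['Rw'].T@c['tw'];v=c['Rw'].T@np.array([p[0],p[1],1]);return o,v/np.linalg.norm(v)
def onz(c,uv,z):
    o,v=ray(c,uv);return o+v*(z-o[2])/v[2]
def tri(*cu):
    A=np.zeros((3,3));b=np.zeros(3)
    for c,uv in cu:
        o,v=ray(c,uv);P=np.eye(3)-np.outer(v,v);A+=P;b+=P@o
    X=np.linalg.solve(A,b);return X
def proj(c,X):
    return cv2.projectPoints(np.atleast_2d(np.array(X,float)),cv2.Rodrigues(c['Rw'])[0],c['tw'],c['K'],c['d'])[0][:,0]
def save(c,n): cv2.imwrite('pics/'+n,c['frame'][:,:,::-1])
E
python3 - <<'E'
from h import *
for n in('top','side','wrist'):
    c=cam(n);save(c,n+'0.png')
    print(n,-c['Rw'].T@c['tw'],c['Rw'][2],c['K'][0,0])
print(telemetry.sense())
a=[cv2.imread(f'pics/{n}0.png') for n in('top','side')]
E
```

```text
pics
top [ 0.41113523 -0.24267911  0.99988032] [ 0.11504463 -0.0202679  -0.99315354] 369.99677242333354
side [ 0.51678485 -1.06297604  0.74095605] [-0.01449478  0.80990901 -0.58637641] 502.4631032968138
wrist [ 0.21347755 -0.61790183  0.38289274] [-0.24625079 -0.05380656 -0.96771143] 316.10246868698545
{'time': 0.15, 'qpos': array([-8.19114589e+01,  7.12522200e+00,  9.46173776e+01, -7.84548348e-04,
        7.83519437e+01, -4.73212159e+00]), 'dq': array([ 0.05976718, -0.14651403, -0.30938925,  0.04340613, -0.07785785,
        0.05177706]), 'joint_torque': array([ 8.78559931e-04, -4.18194401e+01, -3.60471582e+01,  7.75129488e-02,
        4.68131213e-02, -9.97329016e-05]), 'ee_pos': array([ 0.14413625, -0.63329235,  0.21365284]), 'ee_rot': array([-1.79905716e+02, -7.03404364e-03,  1.28208160e+01]), 'wrist_force': array([-0.20442282,  0.00955621, -0.56558383]), 'wrist_torque': array([-0.00899989,  0.01906628, -0.00667591]), 'grip_force': 0.0, 'gripper_width': 0.09490535517372523}
```

View pics/top0.png

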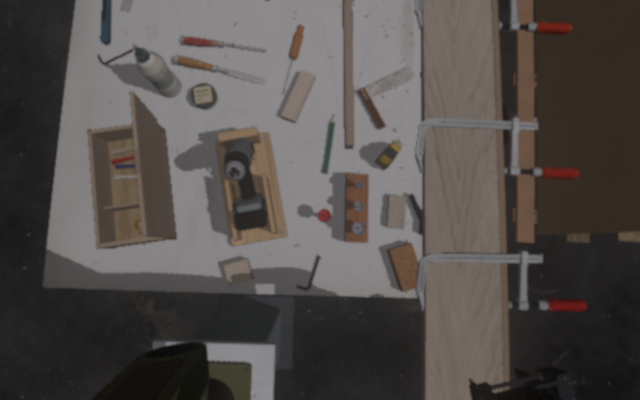

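View pics/side0.png

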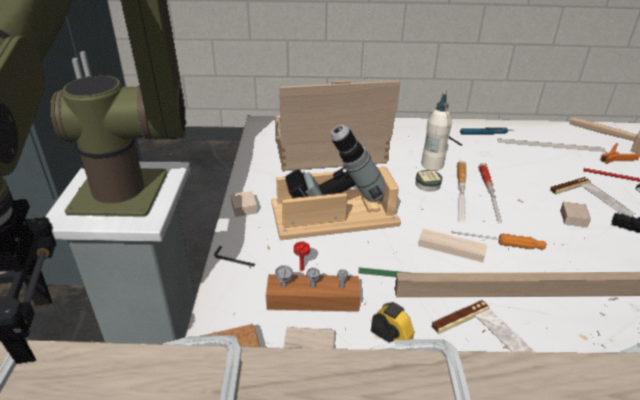

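The top view shows the block at (356,207) with the bits in a column, and the drill with its chuck at about (237,165). The side view shows the bits at (285,272), (313,275) and (343,276), with the leftmost widest, and the chuck nose at (341,131). Next I'll zoom in.

```bash
python3 - <<'E'
from h import *
t=cv2.imread('pics/top0.png');s=cv2.imread('pics/side0.png')
z=lambda i,x,y,w,h:cv2.resize(i[y:y+h,x:x+w],(400,300),interpolation=cv2.INTER_CUBIC)
t=cv2.convertScaleAbs(t,alpha=1.8)
o=np.vstack([np.hstack([z(t,210,130,80,60),z(t,316,174,80,60)]),np.hstack([z(s,310,115,80,60),z(s,270,255,80,60)])])
cv2.imwrite('pics/z.png',o)
E
```

```text
(no output)
```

View pics/z.png

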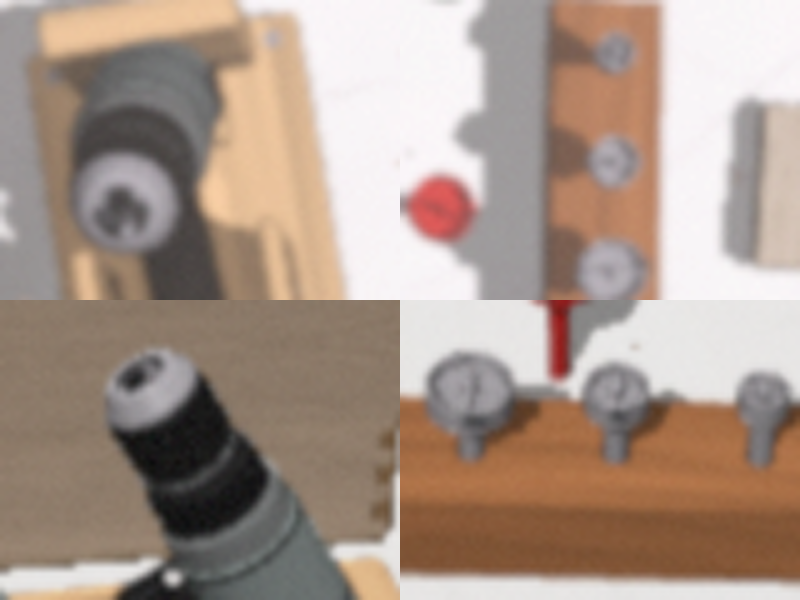

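The top crops put the widest bit at top-image (358.4,227.8), which is side-image (284.2,271.6), and the nose at top (234.4,171.6), side (338.6,130). Now I'll turn these into positions.

```bash
python3 - <<'E'
from h import *
T=cam('top');S=cam('side')
for n,a,b in(('wide',(358.4,227.8),(284.2,271.6)),('mid',(358.6,206),(313,273)),('nar',(359,184.4),(343,274))):
    print(n,tri((T,a),(S,b)),onz(T,a,.078),onz(S,b,.078))
a=(234.4,171.6);b=(338.6,130)
print('nose',tri((T,a),(S,b)),onz(T,a,.232),onz(S,b,.232))
# cradle long edges in top (right edge of base, base top ~ .02?)
g=T['frame']; hsv=cv2.cvtColor(g,cv2.COLOR_RGB2HSV)
m=cv2.inRange(hsv,(8,70,90),(28,255,255));m[:120]=0;m[250:]=0;m[:,:212]=0;m[:,295:]=0
m=cv2.morphologyEx(m,cv2.MORPH_OPEN,np.ones((3,3)))
pts=[]
for v in range(150,236,4):
    u=np.where(m[v])[0]
    if len(u): pts.append(onz(T,(u.max()+.5,v),.015))
pts=np.array(pts); p=np.polyfit(pts[:,0],pts[:,1],1); print('edge yaw',np.degrees(np.arctan(p[0])),np.std(np.polyval(p,pts[:,0])-pts[:,1]),pts[[0,-1]])
n=tri((T,a),(S,b))
for yaw in(0,4,8,10,12,14):
    ax=np.array([-np.cos(np.radians(yaw))*.5,-np.sin(np.radians(yaw))*.5,.866])
    q=n-ax*.1; print(yaw,proj(T,q),proj(S,q))
# block
m=cv2.inRange(hsv,(5,90,40),(15,255,255));m[:165]=0;m[250:]=0;m[:,:336]=0;m[:,378:]=0
c=max(cv2.findContours(m,0,2)[0],key=cv2.contourArea);q=cv2.boxPoints(cv2.minAreaRect(c));print(np.array([onz(T,x,.042) for x in q]))
E
```

```text
wide [ 0.45516147 -0.36468671  0.07611342] [ 0.45538275 -0.36440176  0.078     ] [ 0.4550268  -0.36671577  0.078     ]
mid [ 0.51012934 -0.36466247  0.073969  ] [ 0.51009946 -0.3640966   0.078     ] [ 0.50977356 -0.36896154  0.078     ]
nar [ 0.56640741 -0.36495602  0.07297226] [ 0.56506539 -0.36432074  0.078     ] [ 0.56652564 -0.37009229  0.078     ]
nose [ 0.5587893  -0.08104898  0.23114796] [ 0.55848691 -0.08124238  0.232     ] [ 0.55885476 -0.08262884  0.232     ]
edge yaw 11.172871956585734 0.0034816421947205804 [[ 0.66278183 -0.13017769  0.015     ]
 [ 0.43655367 -0.17935754  0.015     ]]
0 [[242.91747235 157.82084577]] [[359.04998814 164.4335869 ]]
4 [[241.42984936 157.82590992]] [[358.91088031 163.63576086]]
8 [[239.9439353  157.93236806]] [[358.66663383 162.84390766]]
10 [[239.20383778 158.02348783]] [[358.50567299 162.45140036]]
12 [[238.46682649 158.13973846]] [[358.31919326 162.06178962]]
14 [[237.73378245 158.28098589]] [[358.10750948 161.67552987]]
[[ 0.59774398 -0.33432434  0.042     ]
 [ 0.59943979 -0.38721371  0.042     ]
 [ 0.46492317 -0.38884831  0.042     ]
 [ 0.46346433 -0.33679418  0.042     ]]
```

>>> arm_command --pt "0 0 -0.4" --pt "0 0 0" --roll '[0.4, 0]' --gripper '[1, 1]'

```text
time: 0.42
ee_pos: [0.1443, -0.6344, 0.2261]
ee_rot: [179.9, 0.0, 10.8]
wrist_force: [0.1, -0.2, 0.5]
gripper_width: 0.0952
grip_force: 0.0
```

>>> arm_command --pt "0 0 0" --pt "0 0 0" --pt "0.5 -0.5 0" --pt "1 -0.9 0" --pt "1 -0.9 0" --pt "1 -0.9 0" --pt "1 -0.9 0" --pt "1 -0.9 0" --pt "1 -0.9 0" --pt "1 -0.9 0" --pt "1 -0.9 0" --pt "1 -0.9 0" --roll '[1, 1, 0.16, 0, 0, 0, 0, 0, 0, 0, 0, 0]' --gripper '[1, 1, 1, 1, 1, 1, 1, 1, 1, 1, 1, 1]'

```text
time: 1.42
ee_pos: [0.3825, -0.4173, 0.2246]
ee_rot: [180.0, -0.0, 0.1]
wrist_force: [1.0, -1.4, 0.4]
gripper_width: 0.0952
grip_force: 0.0
```

>>> arm_command --pt "1 -0.9 0" --pt "1 -0.9 0" --pt "0.5 -0.6 0" --pt "0 0 0" --pt "0 0 0" --roll '[0, 0, 0, 0, 0]' --gripper '[1, 1, 1, 1, 1]'

```text
time: 1.83
ee_pos: [0.4444, -0.3579, 0.2245]
ee_rot: [180.0, 0.0, 0.2]
wrist_force: [0.2, 0.4, -0.2]
gripper_width: 0.095
grip_force: 0.0
```

```bash
python3 - <<'E'
from h import *
c=cam('wrist');save(c,'w1.png');s=c['s'];print(s['ee_pos'],s['ee_rot'])
print(proj(c,[[.455,-.365,.08],[.4,-.365,.08]]), np.array(c['hand_eye']).round(3))
E
```

```text
[ 0.44437345 -0.35787798  0.22450537] [1.79978434e+02 2.01642117e-02 1.84061576e-01]
[[325.34835748 175.07232282]
 [324.8416963  226.45123316]] [[ 0.001 -0.968 -0.252  0.071]
 [ 1.     0.001 -0.     0.   ]
 [ 0.001 -0.252  0.968 -0.169]
 [ 0.     0.     0.     1.   ]]
```

View pics/w1.png

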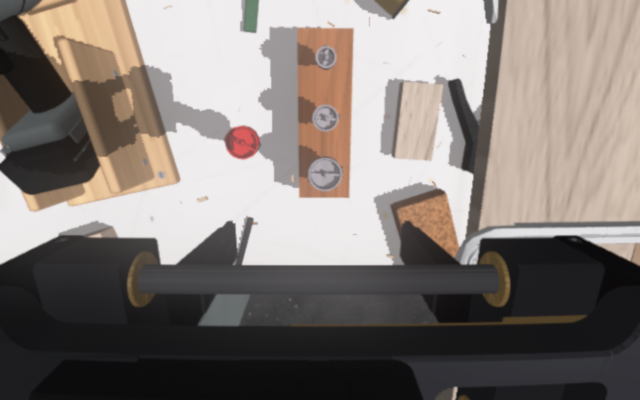

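The wide bit's head centre is at (325,173.5) against a predicted (325.3,175.1), so the estimate holds within 1–2 mm. Descending.

>>> arm_command --pt "0.48 0.28 0" --pt "0 0 1" --pt "0 0 1" --pt "0 0 1" --pt "0 0 1" --pt "0 0 1" --pt "0 0 1" --pt "0 0 0.78" --pt "0 0 0" --pt "0 0 0" --pt "0 0 0" --pt "0 0 0" --roll '[0, 0, 0, 0, 0, 0, 0, 0, 0, 0, 0, 0]' --gripper '[0.7, 0.7, 0.7, 0.7, 0.7, 0.7, 0.7, 0.7, 0.7, 0.3, 0.3, 0.3]' --force 30

```text
time: 2.88
ee_pos: [0.4568, -0.367, 0.0574]
ee_rot: [179.8, -0.2, -0.0]
wrist_force: [-1.0, -0.8, -0.1]
gripper_width: 0.052
grip_force: 0.0
```

>>> arm_command --pt "0 0 0" --pt "0 0 0" --pt "0 0 0" --pt "0 0 0" --roll '[0, 0, 0, 0]' --gripper '[0.2, 0.2, 0.2, 0.2]'

```text
time: 3.22
ee_pos: [0.4566, -0.3659, 0.0564]
ee_rot: [179.9, -0.1, 0.0]
wrist_force: [-0.3, 0.2, 3.7]
gripper_width: 0.0342
grip_force: 30.0
```

>>> arm_command --pt "0 0 -0.3" --pt "0 0 -0.5" --pt "0 0 -0.8" --pt "0 0 -1" --pt "0 0 -1" --pt "0 0 -1" --pt "0 0 -1" --pt "0 0 -1" --pt "0 0 -1" --pt "0 0 -1" --pt "0 0 -1" --pt "0 0 -1" --roll '[0, 0, 0, 0, 0, 0, 0, 0, 0, 0, 0, 0]' --gripper '[0.2, 0.2, 0.2, 0.2, 0.2, 0.2, 0.2, 0.2, 0.2, 0.2, 0.2, 0.2]'

```text
time: 4.22
ee_pos: [0.4554, -0.3649, 0.3221]
ee_rot: [-180.0, 0.0, 0.0]
wrist_force: [-0.2, 0.7, -2.2]
gripper_width: 0.0344
grip_force: 30.0
```

>>> arm_command --pt "0 -1 -1" --pt "0 -1 -1" --pt "0 -1 -1" --pt "0 -1 -1" --pt "0 -1 -1" --pt "0 -1 -1" --pt "0 -1 -1" --pt "0 -1 0" --pt "0 -1 0" --pt "0 -1 0" --pt "0 -1 0" --pt "0 -1 0" --roll '[0, 0, 0, 0, 0, 0, 0, 0, 0, 0, 0, 0]' --gripper '[0.2, 0.2, 0.2, 0.2, 0.2, 0.2, 0.2, 0.2, 0.2, 0.2, 0.2, 0.2]'

```text
time: 5.22
ee_pos: [0.4548, -0.064, 0.4959]
ee_rot: [-180.0, -0.0, 0.0]
wrist_force: [0.6, -0.5, -1.6]
gripper_width: 0.0345
grip_force: 30.0
```

>>> arm_command --pt "0 -1 0" --pt "0 -1 0" --pt "0 -1 0" --pt "0 -1 0" --pt "0 -1 0" --pt "0 0 0" --roll '[0, 0, 0, 0, 0, 0]' --gripper '[0.2, 0.2, 0.2, 0.2, 0.2, 0.2]'

```text
time: 5.72
ee_pos: [0.4546, 0.0627, 0.4959]
ee_rot: [-179.9, 0.0, 0.3]
wrist_force: [-0.3, -0.9, -1.2]
gripper_width: 0.0344
grip_force: 30.0
```

```bash
python3 - <<'E'
from h import *
c=cam('wrist');save(c,'w2.png');s=c['s'];print(s['ee_pos'],s['ee_rot'],s['qpos'],s['gripper_width'])
T=cam('top');print(proj(c,[[.559,-.081,.232]]))
E
```

```text
[0.45461136 0.06274693 0.49588418] [-1.79897415e+02  1.07653126e-02  3.11786819e-01] [  1.08544058 -18.50639841  91.78010573   0.10726404 106.73564419
  90.80454238] 0.034379107082285025
[[428.67109345  88.47815859]]
```

View pics/w2.png

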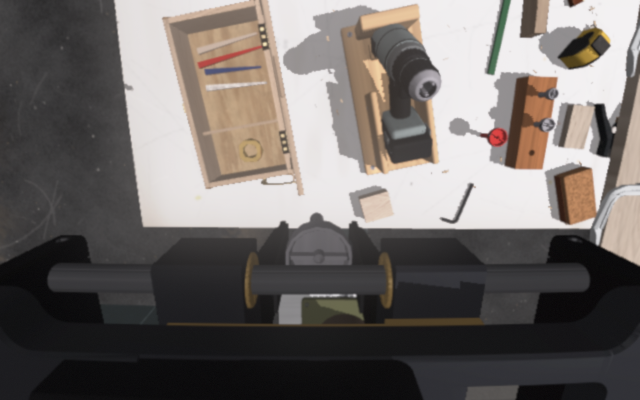

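The bit is held (its head is visible between the pads). Nose at (425,85) agrees with the estimate, and the cradle base edges give its yaw.

```bash
python3 - <<'E'
from h import *
c=cam('wrist')
hsv=cv2.cvtColor(c['frame'],cv2.COLOR_RGB2HSV)
m=cv2.inRange(hsv,(8,50,90),(28,255,255));m=cv2.morphologyEx(m,cv2.MORPH_OPEN,np.ones((5,5)))
for z in(.0,.02):
    P=[]
    for v in range(50,160,3):
        u=np.where(m[v,335:400])[0]
        if len(u):P.append(onz(c,(335+u.min(),v),z))
    P=np.array(P)[:,:2];
    for k in range(3):
        p=np.polyfit(P[:,0],P[:,1],1);e=P[:,1]-np.polyval(p,P[:,0]);P=P[abs(e)<2*e.std()+.0005]
    print(z,np.degrees(np.arctan(p[0])),e.std(),P[[0,-1]])
g=cv2.cvtColor(c['frame'],cv2.COLOR_RGB2GRAY)[60:110,395:455]
_,b=cv2.threshold(g,120,255,0);print(cv2.minAreaRect(max(cv2.findContours(b,0,2)[0],key=cv2.contourArea)))
E
```

```text
0.0 12.168429554804826 0.0005827371247063086 [[ 0.64746595  0.01420446]
 [ 0.43510586 -0.03236859]]
0.02 12.168429554804822 0.0005652125174888057 [[ 0.64381724  0.01559068]
 [ 0.43784344 -0.02958179]]
((38.5, 24.5), (49.0, 41.0), 90.0)
```

>>> arm_command --pt "-1 -0.2 -1" --pt "-1 -0.2 -1" --pt "-1 -0.3 -1" --pt "-1 -0.3 -1" --pt "-1 -0.3 -1" --pt "-1 -0.3 -1" --pt "-0.75 -0.1 -1" --pt "0 0 -1" --pt "0 0 -1" --pt "0 0 -1" --pt "0 0 -1" --pt "0 0 -1" --roll '[0, 0, 0, 0, 0, 0, 0, 0, 0, 0, -1, -1]' --gripper '[0.2, 0.2, 0.2, 0.2, 0.2, 0.2, 0.2, 0.2, 0.2, 0.2, 0.2, 0.2]'

```text
time: 6.87
ee_pos: [0.2863, 0.101, 0.7968]
ee_rot: [180.0, -0.1, 10.1]
wrist_force: [0.6, 0.1, -1.6]
gripper_width: 0.0342
grip_force: 30.0
```

```bash
python3 - <<'E'
from h import *
s=telemetry.sense();print(s['ee_pos'],s['ee_rot'],s['qpos'].round(2),s['gripper_width'])
E
```

```text
[0.28625651 0.10100176 0.79676568] [ 1.79987019e+02 -5.01334294e-02  1.01317903e+01] [ 9.2800e+00 -1.7530e+01  5.8600e+01 -2.0000e-02  1.3888e+02  8.9130e+01] 0.0342473041610179
```

>>> arm_command --pt "0 -0.6 -1" --pt "0 0 -1" --pt "0 0 -1" --pt "0 0 -1" --pt "0 0 -0.5" --pt "0 0 0" --pt "0 0 0" --roll '[-0.4, 0, 0, 0, 0, 0, 0]' --gripper '[0.2, 0.2, 0.2, 0.2, 0.2, 0.2, 0.2]'

```text
time: 7.45
ee_pos: [0.2847, 0.1162, 0.9079]
ee_rot: [180.0, -0.1, 11.9]
wrist_force: [-0.5, -0.6, -2.2]
gripper_width: 0.0343
grip_force: 30.0
```

```bash
cat >s.py <<'E'
from h import *
s=telemetry.sense();print(s['ee_pos'].round(4),s['ee_rot'].round(2),s['qpos'].round(2),s['gripper_width'].round(4),s['wrist_force'].round(1),s['wrist_torque'].round(2))
R=Ro.from_euler('xyz',s['ee_rot'],degrees=True).as_matrix();print('z',R[:,2].round(3),'tilt',np.degrees(np.arccos(-R[2,2])).round(2),'az',np.degrees(np.arctan2(R[1,2],R[0,2])).round(2))
E
python3 s.py
```

```text
Traceback (most recent call last):
  File "s.py", line 2, in <module>
    s=telemetry.sense();print(s['ee_pos'].round(4),s['ee_rot'].round(2),s['qpos'].round(2),s['gripper_width'].round(4),s['wrist_force'].round(1),s['wrist_torque'].round(2))
                                                                                           ^^^^^^^^^^^^^^^^^^^^^^^^
AttributeError: 'float' object has no attribute 'round'
```

```bash
sed -i "s/s\['gripper_width'\].round(4)/s['gripper_width']/" s.py
python3 s.py
```

```text
[0.2847 0.1162 0.9079] [ 1.800e+02 -8.000e-02  1.192e+01] [ 1.2160e+01 -2.2000e+00  2.9600e+01 -1.0000e-02  1.5252e+02  9.0230e+01] 0.03430792296253298 [-0.5 -0.6 -2.2] [-0.05 -0.01 -0.  ]
z [ 0.001  0.    -1.   ] tilt 0.08 az 9.52
```

>>> arm_command --pt "0 0 -1" --pt "0 0 -1" --pt "0 0 0" --roll '[0, 0, 0]' --gripper '[0.2, 0.2, 0.2]'

```text
time: 7.7
ee_pos: [0.2841, 0.1163, 0.9229]
ee_rot: [-180.0, -1.8, 12.0]
wrist_force: [0.2, -0.1, -1.9]
gripper_width: 0.0346
grip_force: 30.0
```

```bash
python3 s.py
```

```text
[0.2841 0.1163 0.9229] [-180.     -1.76   11.97] [ 1.2220e+01 -1.8000e-01  2.4890e+01 -1.0000e-02  1.5354e+02  9.0240e+01] 0.03458808638149716 [ 0.2 -0.1 -1.9] [-0.    0.07  0.04]
z [ 0.03   0.006 -1.   ] tilt 1.76 az 12.11
```

It tilts at the joint-5 limit, in the right direction, so I'll continue.

>>> arm_command --pt "0 0 -1" --pt "0 0 -1" --pt "0 0 -1" --pt "0 0 -1" --pt "0 0 0" --roll '[0, 0, 0, 0, 0]' --gripper '[0.2, 0.2, 0.2, 0.2, 0.2]'

```text
time: 8.12
ee_pos: [0.2774, 0.115, 0.9431]
ee_rot: [-180.0, -5.7, 12.0]
wrist_force: [-0.4, -0.3, -1.1]
gripper_width: 0.0345
grip_force: 30.0
```

```bash
python3 s.py
```

```text
[0.2774 0.115  0.9431] [-179.97   -5.67   12.03] [1.2220e+01 1.2400e+00 1.9500e+01 3.0000e-02 1.5358e+02 9.0220e+01] 0.034476724594343616 [-0.4 -0.3 -1.1] [ 0.    0.15 -0.04]
z [ 0.097  0.021 -0.995] tilt 5.67 az 12.36
```

>>> arm_command --pt "-1 0 -1" --pt "-1 0 -1" --pt "-1 0 -1" --pt "-1 0 -1" --pt "0 0 0" --roll '[0, 0, 0, 0, 0]' --gripper '[0.2, 0.2, 0.2, 0.2, 0.2]'

```text
time: 8.53
ee_pos: [0.1703, 0.0944, 0.9567]
ee_rot: [180.0, -9.9, 12.1]
wrist_force: [-2.0, -0.1, -0.1]
gripper_width: 0.0346
grip_force: 30.0
```

```bash
python3 s.py
```

```text
[0.1703 0.0944 0.9567] [179.98  -9.85  12.07] [ 13.41  -9.88  26.42  -0.55 153.61  90.83] 0.03459038085985121 [-2.  -0.1 -0.1] [-0.07  0.22  0.05]
z [ 0.167  0.036 -0.985] tilt 9.85 az 11.97
```

>>> arm_command --pt "0 0 -1" --pt "0 0 -1" --pt "0 0 -1" --pt "0 0 -1" --pt "0 0 -1" --pt "0 0 -1" --pt "0 0 -1" --pt "0 0 -1" --pt "0 0 0" --roll '[0, 0, 0, 0, 0, 0, 0, 0, 0]' --gripper '[0.2, 0.2, 0.2, 0.2, 0.2, 0.2, 0.2, 0.2, 0.2]'

```text
time: 9.28
ee_pos: [0.1552, 0.099, 0.9897]
ee_rot: [179.9, -16.6, 12.1]
wrist_force: [-0.5, -0.8, -1.2]
gripper_width: 0.0342
grip_force: 30.0
```

```bash
python3 s.py
```

```text
[0.1552 0.099  0.9897] [179.85 -16.63  12.09] [ 19.15  -6.38  16.21  -4.87 153.59  92.41] 0.03415534572150854 [-0.5 -0.8 -1.2] [-0.02  0.26  0.03]
z [ 0.28   0.057 -0.958] tilt 16.63 az 11.58
```

>>> arm_command --pt "0.2 0.15 -1" --pt "0.2 0.15 -1" --pt "0.2 0.1 -1" --pt "0.2 0 -1" --pt "0.2 0 -1" --pt "0.2 0 -1" --pt "0.2 0 -1" --pt "0.2 0 -1" --pt "0 0 0" --roll '[0, 0, 0, 0, 0, 0, 0, 0, 0]' --gripper '[0.2, 0.2, 0.2, 0.2, 0.2, 0.2, 0.2, 0.2, 0.2]'

```text
time: 10.03
ee_pos: [0.1425, 0.094, 1.0158]
ee_rot: [179.6, -23.1, 12.1]
wrist_force: [-0.2, 0.1, -0.7]
gripper_width: 0.0344
grip_force: 30.0
```

```bash
python3 s.py
```

```text
[0.1425 0.094  1.0158] [179.59 -23.08  12.15] [ 23.88  -2.79   6.2  -11.25 153.59  90.72] 0.03436740744732982 [-0.2  0.1 -0.7] [-0.02  0.25 -0.01]
z [ 0.385  0.075 -0.92 ] tilt 23.08 az 11.09
```

>>> arm_command --pt "-0.5 0.1 -1" --pt "-0.5 0.1 -1" --pt "-0.5 0.1 -1" --pt "-0.5 0.1 -1" --pt "-0.5 0.1 -1" --pt "-0.5 0.1 -1" --pt "0 0 0" --roll '[0, 0, 0, 0, 0, 0, 0]' --gripper '[0.2, 0.2, 0.2, 0.2, 0.2, 0.2, 0.2]'

```text
time: 10.62
ee_pos: [0.0815, 0.0799, 1.0199]
ee_rot: [179.4, -25.0, 13.0]
wrist_force: [0.0, -0.3, -1.3]
gripper_width: 0.0344
grip_force: 30.0
```

```bash
python3 s.py
```

```text
[0.0815 0.0799 1.0199] [179.44 -24.96  12.95] [ 73.09  -3.95   6.76 -56.46 153.59  94.35] 0.03444792579029173 [ 0.  -0.3 -1.3] [-0.1   0.35  0.03]
z [ 0.413  0.085 -0.907] tilt 24.96 az 11.62
```

>>> arm_command --pt "0.7 0.1 0.9" --pt "0.7 0.1 0.9" --pt "0.7 0.1 0.9" --pt "0.7 0 0.9" --pt "0.7 0 0.9" --pt "0.7 0 0.9" --pt "0.7 0 0.9" --pt "0.7 0 0.9" --pt "0.7 0 0.9" --pt "0.7 0 0.9" --pt "0.7 0 0.9" --pt "0 0 0" --roll '[0, 0, 0, 0, 0, 0, 0, 0, 0, 0, 0, 0]' --gripper '[0.2, 0.2, 0.2, 0.2, 0.2, 0.2, 0.2, 0.2, 0.2, 0.2, 0.2, 0.2]'

```text
time: 11.62
ee_pos: [0.2992, 0.1169, 0.9124]
ee_rot: [177.8, -24.6, 12.6]
wrist_force: [2.5, 0.3, -1.8]
gripper_width: 0.0345
grip_force: 30.0
```

```bash
python3 s.py
```

```text
[0.2992 0.1169 0.9124] [177.85 -24.58  12.6 ] [ 14.39 -16.48  44.57  -3.64 127.35  89.42] 0.03454975983433832 [ 2.5  0.3 -1.8] [-0.03  0.29  0.01]
z [ 0.414  0.054 -0.909] tilt 24.67 az 7.44
```

>>> arm_command --pt "0.85 -0.75 0.37" --pt "0.85 -0.75 0.37" --pt "0.85 -0.75 0.37" --pt "0.85 -0.75 0.37" --pt "0.85 -0.75 0.37" --pt "0.85 -0.75 0.37" --pt "0.85 -0.75 0.37" --pt "0.85 -0.75 0.37" --pt "0.85 -0.75 0.37" --pt "0 0 0" --pt "0 0 0" --roll '[0, 0, 0, 0, 0, 0, 0, 0, 0, 0, 0]' --gripper '[0.2, 0.2, 0.2, 0.2, 0.2, 0.2, 0.2, 0.2, 0.2, 0.2, 0.2]'

```text
time: 12.53
ee_pos: [0.4681, 0.3284, 0.9123]
ee_rot: [177.6, -24.7, 12.9]
wrist_force: [0.4, 0.0, -2.7]
gripper_width: 0.034
grip_force: 30.0
```

```bash
cat >>s.py <<'E'
f=lambda a:np.array([.5*np.cos(np.radians(a)),.5*np.sin(np.radians(a)),-.866])
print('goal z err',f(12)-R[:,2].round(3),'in tool x,y',np.degrees(R.T@f(12)).round(2)[:2])
E
python3 s.py
```

```text
[0.4681 0.3284 0.9123] [177.55 -24.67  12.91] [ 35.53  19.03   8.03 -15.09 129.86 101.1 ] 0.03400394745637049 [ 0.4  0.  -2.7] [0.   0.39 0.02]
z [ 0.416  0.052 -0.908] tilt 24.78 az 7.06
goal z err [0.0730738  0.05195585 0.042     ] in tool x,y [ 5.32 -1.98]
```

>>> arm_command --pt "0.8 -0.3 -0.6" --pt "0.8 -0.3 -0.6" --pt "0.8 -0.3 -0.6" --pt "0.8 -0.3 -0.6" --pt "0 0 0" --roll '[0, 0, 0, 0, 0]' --gripper '[0.2, 0.2, 0.2, 0.2, 0.2]'

```text
time: 12.95
ee_pos: [0.4681, 0.3389, 0.931]
ee_rot: [178.6, -28.5, 12.9]
wrist_force: [1.2, 0.2, -1.3]
gripper_width: 0.0342
grip_force: 30.0
```

```bash
python3 s.py
```

```text
[0.4681 0.3389 0.931 ] [178.64 -28.46  12.94] [ 36.81  22.01   1.54 -16.13 129.46 100.94] 0.03416478096424555 [ 1.2  0.2 -1.3] [-0.05  0.33 -0.03]
z [ 0.47   0.083 -0.879] tilt 28.49 az 10.08
goal z err [0.0190738  0.02095585 0.013     ] in tool x,y [ 1.54 -0.89]
```

>>> arm_command --pt "0.7 -0.5 -0.6" --pt "0.6 -0.4 -0.4" --pt "0 0 0" --pt "0 0 0" --roll '[0, 0, 0, 0]' --gripper '[0.2, 0.2, 0.2, 0.2]'

```text
time: 13.28
ee_pos: [0.4694, 0.3559, 0.9295]
ee_rot: [178.8, -29.5, 13.1]
wrist_force: [0.1, -0.3, -1.3]
gripper_width: 0.0342
grip_force: 30.0
```

```bash
python3 s.py
```

```text
[0.4694 0.3559 0.9295] [178.83 -29.47  13.12] [ 38.47  22.5    1.54 -16.93 128.13 101.87] 0.03415185543264509 [ 0.1 -0.3 -1.3] [-0.1   0.38 -0.03]
z [ 0.484  0.092 -0.87 ] tilt 29.49 az 10.74
goal z err [0.0050738  0.01195585 0.004     ] in tool x,y [ 0.53 -0.61]
```

>>> arm_command --pt "-0.4 0.4 0.4" --pt "-0.68 0.83 0.88" --pt "-0.68 0.83 0.88" --pt "-0.68 0.83 0.88" --pt "-0.68 0.83 0.88" --pt "-0.68 0.83 0.88" --pt "-0.68 0.83 0.88" --pt "-0.68 0.83 0.88" --pt "-0.68 0.83 0.88" --pt "-0.68 0.83 0.88" --pt "-0.68 0.83 0.88" --pt "-0.68 0.83 0.88" --roll '[0, 0, 0, 0, 0, 0, 0, 0, 0, 0, 0, 0]' --gripper '[0.2, 0.2, 0.2, 0.2, 0.2, 0.2, 0.2, 0.2, 0.2, 0.2, 0.2, 0.2]'

```text
time: 14.28
ee_pos: [0.4782, 0.1199, 0.6379]
ee_rot: [178.7, -29.5, 13.2]
wrist_force: [0.1, -0.6, -0.8]
gripper_width: 0.034
grip_force: 30.0
```

>>> arm_command --pt "-0.68 0.83 0.88" --pt "-0.68 0.83 0.88" --pt "-0.68 0.83 0.88" --pt "-0.68 0.83 0.88" --pt "-0.68 0.83 0.88" --pt "-0.68 0.83 0.88" --pt "-0.68 0.83 0.88" --pt "-0.68 0.83 0.88" --pt "0 0 0" --pt "0 0 0" --roll '[0, 0, 0, 0, 0, 0, 0, 0, 0, 0]' --gripper '[0.2, 0.2, 0.2, 0.2, 0.2, 0.2, 0.2, 0.2, 0.2, 0.2]'

```text
time: 15.12
ee_pos: [0.484, -0.053, 0.42]
ee_rot: [178.9, -29.3, 12.9]
wrist_force: [-0.2, -0.0, -0.6]
gripper_width: 0.0346
grip_force: 30.0
```

```bash
python3 s.py; python3 - <<'E'
from h import *
c=cam('wrist');save(c,'w3.png');print(proj(c,[[.5588,-.081,.232]]))
E
```

```text
[ 0.484 -0.053  0.42 ] [178.87 -29.29  12.9 ] [-21.76 -35.2  113.59  15.62  76.73  55.39] 0.03458959991677542 [-0.2 -0.  -0.6] [-0.04  0.44  0.  ]
z [ 0.481  0.09  -0.872] tilt 29.31 az 10.6
goal z err [0.0080738  0.01395585 0.006     ] in tool x,y [ 0.7  -0.67]
[[351.60140293 202.80064826]]
```

View pics/w3.png

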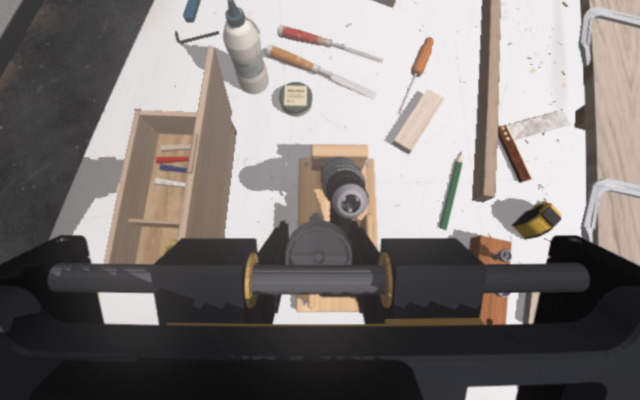

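The nose shows at about (351,200), within 3 px of the prediction. I'll move onto the axis and measure closer.

>>> arm_command --pt "-0.5 0.55 1" --pt "-0.5 0.55 1" --pt "-0.43 0.56 1" --pt "0 0 0.1" --pt "0 0 0" --roll '[0, 0, 0, 0, 0]' --gripper '[0.2, 0.2, 0.2, 0.2, 0.2]'

```text
time: 15.58
ee_pos: [0.5011, -0.0921, 0.3387]
ee_rot: [178.8, -29.5, 13.1]
wrist_force: [0.2, 0.1, -1.9]
gripper_width: 0.0346
grip_force: 30.0
```

```bash
python3 s.py; python3 - <<'E'
from h import *
c=cam('wrist');S=cam('side');n=np.array([.5588,-.081,.232])
for nm,k in(('w',c),('s',S)):
  for psi in(10,12,14):
    a=np.array([-.5*np.cos(np.radians(psi)),-.5*np.sin(np.radians(psi)),.866])
    print(nm,psi,proj(k,[n,n-a*.03,n-a*.12]).round(1).tolist())
q=proj(c,n)[0].astype(int);print(q)
z=lambda k,x,y,w,h:cv2.resize(k['frame'][y:y+h,x:x+w,::-1],(400,400),interpolation=cv2.INTER_CUBIC)
x0,y0=q[0]-50,q[1]-60
o=np.hstack([z(c,x0,y0,100,100),z(S,280,80,100,100)]);print(x0,y0)
cv2.imwrite('pics/z2.png',o)
E
```

```text
[ 0.5011 -0.0921  0.3387] [178.78 -29.48  13.14] [-26.39 -31.95 119.31  18.49  69.36  47.81] 0.03457246068584974 [ 0.2  0.1 -1.9] [-0.03  0.4   0.01]
z [ 0.484  0.091 -0.87 ] tilt 29.5 az 10.66
goal z err [0.0050738  0.01295585 0.004     ] in tool x,y [ 0.52 -0.65]
w 10 [[318.1, 191.8], [318.3, 184.6], [318.8, 169.1]]
w 12 [[318.1, 191.8], [317.8, 184.6], [317.2, 169.0]]
w 14 [[318.1, 191.8], [317.3, 184.6], [315.6, 169.0]]
s 10 [[338.6, 129.7], [344.8, 139.7], [362.3, 168.2]]
s 12 [[338.6, 129.7], [344.7, 139.6], [362.1, 167.8]]
s 14 [[338.6, 129.7], [344.7, 139.5], [361.8, 167.3]]
[318 191]
268 131
```

View pics/z2.png

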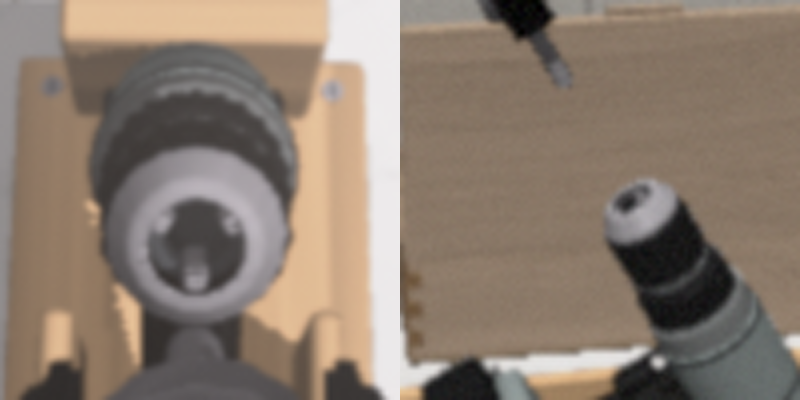

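Wrist view: opening centre at (317.3,192.5) against a predicted (318.1,191.8). Side view: the bit's foot is at (321,101), heading for the nose at (338,130). The two are aligned, so I'll insert in steps.

>>> arm_command --pt "-0.05 -0.03 0.5" --pt "0 0 0.8" --pt "0 0 0.8" --pt "0 0 0.6" --pt "0 0 0.3" --pt "0 0 0" --pt "0 0 0" --roll '[0, 0, 0, 0, 0, 0, 0]' --gripper '[0.2, 0.2, 0.2, 0.2, 0.2, 0.2, 0.2]'

```text
time: 16.27
ee_pos: [0.5367, -0.0853, 0.2751]
ee_rot: [178.6, -29.6, 13.2]
wrist_force: [0.3, -0.2, -0.9]
gripper_width: 0.0345
grip_force: 30.0
```

```bash
python3 s.py; python3 - <<'E'
from h import *
S=cam('side');s=S['s'];R=Ro.from_euler('xyz',s['ee_rot'],degrees=True).as_matrix();n=np.array([.5588,-.0805,.232])
print('nose in tool mm',(R.T@(n-s['ee_pos'])*1e3).round(1))
c=cam('wrist')
z=lambda k,x,y,w,h:cv2.resize(k['frame'][y:y+h,x:x+w,::-1],(400,400),interpolation=cv2.INTER_CUBIC)
cv2.imwrite('pics/z3.png',np.hstack([z(c,270,140,100,100),z(S,290,80,80,80)]));print(proj(S,[s['ee_pos']+.0444*R[:,2]]),proj(S,n))
E
```

```text
[ 0.5367 -0.0853  0.2751] [178.61 -29.64  13.24] [-23.3  -26.23 121.65  18.4   60.53  48.15] 0.0345392465701054 [ 0.3 -0.2 -0.9] [-0.06  0.38  0.02]
z [ 0.487  0.09  -0.869] tilt 29.67 az 10.42
goal z err [0.0020738  0.01395585 0.003     ] in tool x,y [ 0.35 -0.77]
nose in tool mm [-1.7 -0.8 48.6]
[[338.43255969 127.86501801]] [[338.5522089  129.54462009]]
```

View pics/z3.png

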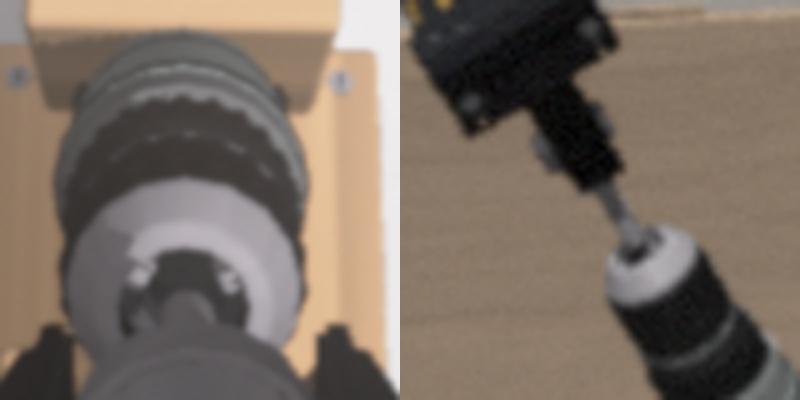

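The foot is at the mouth and centred: wrist-crop shank at x≈183, opening at ≈185. Inserting.

>>> arm_command --pt "-0.06 -0.03 0.15" --pt "0 0 0.25" --pt "0 0 0.25" --pt "0 0 0.25" --pt "0 0 0.25" --pt "0 0 0.25" --pt "0 0 0.1" --pt "0 0 0" --roll '[0, 0, 0, 0, 0, 0, 0, 0]' --gripper '[0.2, 0.2, 0.2, 0.2, 0.2, 0.2, 0.2, 0.2]'

```text
time: 17.03
ee_pos: [0.5529, -0.0817, 0.2386]
ee_rot: [178.7, -29.5, 13.1]
wrist_force: [1.4, 0.7, -1.4]
gripper_width: 0.0343
grip_force: 30.0
```

```bash
cat >>s.py <<'E'
n=np.array([.5588,-.0805,.232]);print('nose in tool mm',(R.T@(n-s['ee_pos'])*1e3).round(1),'F tool',(R.T@s['wrist_force']).round(1))
E
python3 s.py
```

```text
[ 0.5529 -0.0817  0.2386] [178.75 -29.48  13.12] [-21.96 -22.68 122.64  18.63  55.99  48.07] 0.0342840693623693 [ 1.4  0.7 -1.4] [-0.01  0.15 -0.01]
z [ 0.484  0.09  -0.87 ] tilt 29.5 az 10.58
goal z err [0.0050738  0.01395585 0.004     ] in tool x,y [ 0.52 -0.69]
nose in tool mm [ 1.9 -0.   8.7] F tool [ 0.7 -0.4  1.9]
```

>>> arm_command --pt "0.04 0 0.08" --pt "0 0 0.08" --pt "0 0 0.05" --pt "0 0 0" --roll '[0, 0, 0, 0]' --gripper '[0.2, 0.2, 0.2, 0.2]'

```text
time: 17.37
ee_pos: [0.5563, -0.0813, 0.2361]
ee_rot: [178.7, -29.5, 13.2]
wrist_force: [-2.3, -0.3, 1.7]
gripper_width: 0.0344
grip_force: 30.0
```

```bash
python3 s.py
```

```text
[ 0.5563 -0.0813  0.2361] [178.68 -29.54  13.16] [-21.72 -22.15 122.51  18.61  55.45  48.14] 0.03438255890000368 [-2.3 -0.3  1.7] [0.05 0.57 0.05]
z [ 0.485  0.09  -0.87 ] tilt 29.56 az 10.48
goal z err [0.0040738  0.01395585 0.004     ] in tool x,y [ 0.46 -0.74]
nose in tool mm [ 0.3 -0.3  4.8] F tool [-1.2 -0.2 -2.7]
```

>>> arm_command --pt "0 0 0.06" --pt "0 0 0.06" --pt "0 0 0" --roll '[0, 0, 0]' --gripper '[0.2, 0.2, 0.2]'

```text
time: 17.62
ee_pos: [0.5585, -0.0811, 0.2368]
ee_rot: [178.6, -29.7, 13.2]
wrist_force: [-10.1, 1.5, 11.8]
gripper_width: 0.0345
grip_force: 30.0
```

```bash
python3 s.py
```

```text
[ 0.5585 -0.0811  0.2368] [178.59 -29.72  13.23] [-21.62 -21.97 122.36  18.68  55.22  48.13] 0.034487459137889274 [-10.1   1.5  11.8] [0.46 1.03 0.39]
z [ 0.488  0.089 -0.868] tilt 29.75 az 10.39
goal z err [0.0010738  0.01495585 0.002     ] in tool x,y [ 0.28 -0.8 ]
nose in tool mm [-2.  -0.6  4.4] F tool [ -2.4  -3.4 -15. ]
```

Bottomed out at exactly the expected depth. Now release, pre-rotate by −50°, and go down onto the sleeve.

>>> arm_command --pt "0.04 0 -0.06" --pt "0 0 0" --pt "0 0 0" --pt "0 0 0" --pt "0 0 0" --pt "0 0 0" --pt "0 0 0" --pt "0 0 0" --roll '[0, 0, 0, 0, 0, 0, 0, 0]' --gripper '[0.2, 0.4, 0.6, 0.8, 0.9, 0.9, 0.9, 0.9]'

```text
time: 18.28
ee_pos: [0.5577, -0.0809, 0.2344]
ee_rot: [178.7, -29.5, 13.1]
wrist_force: [0.5, -1.0, -0.1]
gripper_width: 0.0727
grip_force: 0.0
```

>>> arm_command --pt "0 0 0" --pt "0 0 0" --pt "0 0 0" --pt "0 0 0" --pt "0 0 0" --pt "0 0 0" --pt "0 0 0" --pt "0 0 0" --pt "0 0 0" --pt "0 0 0" --pt "0 0 0" --pt "0 0 0" --roll '[-1, -1, -1, -1, -1, -1, -1, -1, -1, -1, 0, 0]' --gripper '[0.9, 0.9, 0.9, 0.9, 0.9, 0.9, 0.9, 0.9, 0.9, 0.9, 0.9, 0.9]'

```text
time: 19.28
ee_pos: [0.5578, -0.0809, 0.2346]
ee_rot: [155.9, -17.6, 66.5]
wrist_force: [-0.6, 0.4, 0.2]
gripper_width: 0.0856
grip_force: 0.0
```

```bash
python3 s.py;python3 - <<'E'
from h import *
S=cam('side');c=cam('wrist')
z=lambda k,x,y,w,h:cv2.resize(k['frame'][y:y+h,x:x+w,::-1],(400,400),interpolation=cv2.INTER_CUBIC)
cv2.imwrite('pics/z4.png',np.hstack([z(c,220,140,200,200),z(S,290,80,80,80)]))
E
```

```text
[ 0.5578 -0.0809  0.2346] [155.89 -17.6   66.45] [-21.6  -21.88 122.46  18.6   55.22  -1.66] 0.0856313531854549 [-0.6  0.4  0.2] [-0.05  0.21 -0.03]
z [ 0.485  0.09  -0.87 ] tilt 29.54 az 10.49
goal z err [0.0040738  0.01395585 0.004     ] in tool x,y [ 0.87 -0.11]
nose in tool mm [-0.  -0.4  2.8] F tool [ 0.2 -0.5 -0.4]
```

View pics/z4.png

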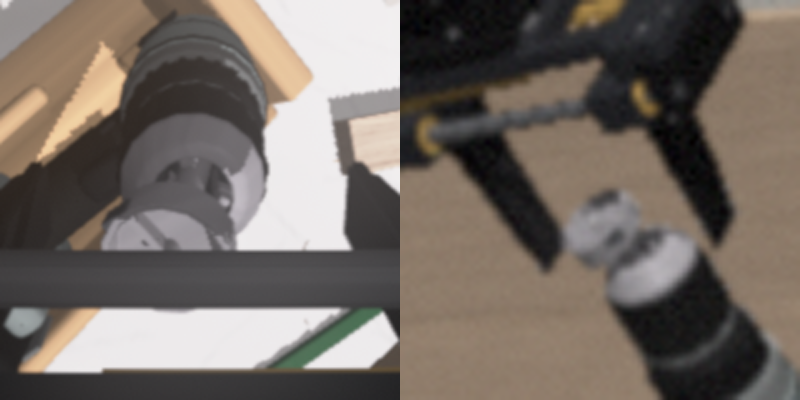

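The bit stands in the chuck and leans slightly in the open jaws, towards −x. The fingers are clear around the sleeve. Moving down to the sleeve to grip and turn.

>>> arm_command --pt "0 0 0.4" --pt "0 0 0.4" --pt "0 0 0.4" --pt "0 0 0.4" --pt "0 0 0.2" --pt "0 0 0" --pt "0 0 0" --pt "0 0 0" --pt "0 0 0" --pt "0 0 0" --pt "0 0 0" --pt "0 0 0" --roll '[0, 0, 0, 0, 0, 0, 0, 0, 0, 0, 0, 0]' --gripper '[0.9, 0.9, 0.9, 0.9, 0.9, 0.9, 0.45, 0.45, 0.45, 0.45, 0.45, 0.45]' --force 50

```text
time: 20.38
ee_pos: [0.5794, -0.0768, 0.1957]
ee_rot: [155.9, -17.6, 66.6]
wrist_force: [-8.4, 4.3, -1.1]
gripper_width: 0.0512
grip_force: 4.6
```

```bash
python3 s.py
```

```text
[ 0.5794 -0.0768  0.1957] [155.86 -17.55  66.58] [-20.1  -17.03 122.64  19.13  50.01  -2.09] 0.051244006285493866 [-8.4  4.3 -1.1] [0.6  1.54 0.44]
z [ 0.485  0.09  -0.87 ] tilt 29.53 az 10.53
goal z err [0.0040738  0.01395585 0.004     ] in tool x,y [ 0.86 -0.09]
nose in tool mm [ -0.1  -0.3 -41.9] F tool [ 0.2 -9.1 -2.7]
```

>>> arm_command --pt "0 0 0" --pt "0 0 0" --pt "0 0 0" --roll '[0, 0, 0]' --gripper '[0.45, 0.45, 0.45]'

```text
time: 20.63
ee_pos: [0.5783, -0.0761, 0.195]
ee_rot: [156.1, -17.6, 66.6]
wrist_force: [-5.8, 1.8, 2.9]
gripper_width: 0.0472
grip_force: 50.0
```

```bash
python3 s.py
```

```text
[ 0.5783 -0.0761  0.195 ] [156.08 -17.56  66.58] [-20.08 -17.05 122.69  19.13  50.19  -2.07] 0.04719603676625065 [-5.8  1.8  2.9] [0.42 1.12 0.24]
z [ 0.482  0.092 -0.871] tilt 29.37 az 10.8
goal z err [0.0070738  0.01195585 0.005     ] in tool x,y [0.86 0.12]
nose in tool mm [ -0.1   1.  -42.1] F tool [ 0.3 -4.3 -5.2]
```

>>> arm_command --pt "0 0 0" --pt "0 0 0" --pt "0 0 0" --pt "0 0 0" --pt "0 0 0" --pt "0 0 0" --pt "0 0 0" --pt "0 0 0" --pt "0 0 0" --pt "0 0 0" --pt "0 0 0" --pt "0 0 0" --roll '[0.5, 0.8, 0.8, 0.8, 0.8, 0.8, 0.8, 0.8, 0.8, 0.8, 0.8, 0.5]' --gripper '[0.4, 0.4, 0.4, 0.4, 0.4, 0.4, 0.4, 0.4, 0.4, 0.4, 0.4, 0.4]' --force 60

```text
time: 21.63
ee_pos: [0.5782, -0.0759, 0.1949]
ee_rot: [176.2, -29.1, 18.7]
wrist_force: [-5.8, -0.5, 3.7]
gripper_width: 0.0473
grip_force: 60.0
```

```bash
echo "print('T tool',(R.T@s['wrist_torque']).round(2))">>s.py; python3 s.py
```

```text
[ 0.5782 -0.0759  0.1949] [176.19 -29.1   18.7 ] [-20.09 -17.04 122.68  19.15  50.26  43.04] 0.04733951347964457 [-5.8 -0.5  3.7] [0.99 1.41 1.01]
z [ 0.481  0.093 -0.872] tilt 29.33 az 10.9
goal z err [0.0080738  0.01095585 0.006     ] in tool x,y [ 0.73 -0.46]
nose in tool mm [  0.7   1.  -42.1] F tool [-3.2 -1.  -6.1]
T tool [ 1.7  -1.01 -0.27]
```

>>> arm_command --pt "0 0 0" --pt "0 0 0" --pt "0 0 0" --pt "0 0 0" --pt "0 0 0" --pt "0 0 0" --pt "0 0 0" --pt "0 0 0" --roll '[0.6, 0.8, 0.8, 0.8, 0.8, 0.8, 0.6, 0]' --gripper '[0.4, 0.4, 0.4, 0.4, 0.4, 0.4, 0.4, 0.4]'

```text
time: 22.3
ee_pos: [0.5781, -0.0757, 0.1948]
ee_rot: [-169.5, -27.5, -10.9]
wrist_force: [-8.4, -1.6, 3.2]
gripper_width: 0.0474
grip_force: 60.0
```

```bash
python3 s.py
```

```text
[ 0.5781 -0.0757  0.1948] [-169.48  -27.55  -10.88] [-20.1  -17.05 122.69  19.21  50.27  69.  ] 0.04736520191435141 [-8.4 -1.6  3.2] [1.54 1.13 0.95]
z [ 0.481  0.093 -0.872] tilt 29.34 az 11.0
goal z err [0.0080738  0.01095585 0.006     ] in tool x,y [ 0.46 -0.69]
nose in tool mm [  1.2   0.6 -42.1] F tool [-5.5  1.9 -7. ]
T tool [ 1.59 -1.42  0.02]
```

>>> arm_command --pt "0 0 0" --pt "0 0 0" --pt "0 0 0" --roll '[0.6, 0.6, 0]' --gripper '[0.4, 0.4, 0.4]'

```text
time: 22.55
ee_pos: [0.5781, -0.0757, 0.1949]
ee_rot: [-166.5, -26.3, -17.4]
wrist_force: [-9.4, -0.6, 3.6]
gripper_width: 0.0474
grip_force: 60.0
```

```bash
python3 s.py
```

```text
[ 0.5781 -0.0757  0.1949] [-166.5   -26.31  -17.45] [-20.1  -17.05 122.7   19.22  50.27  74.99] 0.04736382859077895 [-9.4 -0.6  3.6] [1.55 0.97 1.08]
z [ 0.481  0.093 -0.872] tilt 29.35 az 11.0
goal z err [0.0080738  0.01095585 0.006     ] in tool x,y [ 0.37 -0.73]
nose in tool mm [  1.2   0.6 -42.1] F tool [-6.3  1.6 -7.7]
T tool [ 1.54 -1.45 -0.1 ]
```

>>> arm_command --pt "0 0 0" --pt "0 0 0" --pt "0 0 0" --pt "0 0 0" --roll '[0.6, 0.6, 0.6, 0]' --gripper '[0.4, 0.4, 0.4, 0.4]'

```text
time: 22.88
ee_pos: [0.5781, -0.0756, 0.1949]
ee_rot: [-162.4, -23.9, -27.0]
wrist_force: [-9.3, -0.8, 3.0]
gripper_width: 0.047
grip_force: 60.0
```

```bash
echo "print('j6',s['qpos'][5],'tau6',s['joint_torque'][5])">>s.py; python3 s.py|tail -3
```

```text
nose in tool mm [  1.3   0.4 -42.1] F tool [-6.   2.9 -7.1]
T tool [ 1.49 -1.55 -0.24]
j6 83.95793941589766 tau6 0.5591981671750546
```

>>> arm_command --pt "0 0 0" --pt "0 0 0" --pt "0 0 0" --pt "0 0 0" --roll '[0.6, 0.6, 0.6, 0]' --gripper '[0.4, 0.4, 0.4, 0.4]'

```text
time: 23.22
ee_pos: [0.5783, -0.0756, 0.1949]
ee_rot: [-158.9, -21.0, -36.2]
wrist_force: [-8.1, 0.5, 2.1]
gripper_width: 0.047
grip_force: 60.0
```

```bash
python3 s.py|tail -3
```

```text
nose in tool mm [  1.3   0.3 -42.2] F tool [-5.6  2.5 -5.7]
T tool [ 1.12 -1.45 -0.43]
j6 92.93360092930004 tau6 0.7140474021434784
```

>>> arm_command --pt "0 0 0" --pt "0 0 0" --pt "0 0 0" --roll '[0.6, 0.6, 0]' --gripper '[0.4, 0.4, 0.4]'

```text
time: 23.47
ee_pos: [0.5783, -0.0756, 0.1949]
ee_rot: [-156.9, -18.7, -42.0]
wrist_force: [-8.1, 0.4, 2.2]
gripper_width: 0.0473
grip_force: 60.0
```

```bash
python3 s.py|tail -3
```

```text
nose in tool mm [  1.3   0.1 -42.2] F tool [-5.3  3.1 -5.7]
T tool [ 1.02 -1.48 -0.49]
j6 98.91560305322906 tau6 0.8296986669301987
```

>>> arm_command --pt "0 0 0" --pt "0 0 0" --pt "0 0 0" --pt "0 0 0" --roll '[0.6, 0.6, 0.6, 0]' --gripper '[0.4, 0.4, 0.4, 0.4]'

```text
time: 23.8
ee_pos: [0.5783, -0.0756, 0.1949]
ee_rot: [-154.5, -15.0, -50.6]
wrist_force: [-9.5, 0.9, 1.7]
gripper_width: 0.0468
grip_force: 60.0
```

```bash
python3 s.py|tail -3
```

```text
nose in tool mm [  1.3  -0.  -42.2] F tool [-6.   4.6 -6. ]
T tool [ 0.87 -1.5  -0.64]
j6 107.88781324227911 tau6 1.0128230229020119
```

>>> arm_command --pt "0 0 0" --pt "0 0 0" --pt "0 0 0" --roll '[0.6, 0.4, 0]' --gripper '[0.4, 0.4, 0.4]'

```text
time: 24.05
ee_pos: [0.5785, -0.0758, 0.1949]
ee_rot: [-153.4, -12.9, -55.2]
wrist_force: [-7.8, 1.1, 1.4]
gripper_width: 0.0471
grip_force: 60.0
```

```bash
python3 s.py|tail -3
```

```text
nose in tool mm [  1.1  -0.1 -42.2] F tool [-4.9  4.  -4.9]
T tool [ 0.7  -1.31 -0.79]
j6 112.83629207563858 tau6 1.002529263496399
```

Torque is well past 0.5 N m, so it is tight. Releasing and backing off along the axis.

>>> arm_command --pt "0 0 0" --pt "0 0 0" --pt "0 0 0" --pt "0 0 0" --pt "0 0 0" --pt "0 0 0" --pt "0 0 -0.3" --pt "0 0 -0.6" --pt "0 0 -0.8" --pt "0 0 -0.8" --pt "0 0 -0.8" --pt "0 0 -0.8" --roll '[0, 0, 0, 0, 0, 0, 0, 0, 0, 0, 0, 0]' --gripper '[0.6, 0.8, 0.9, 0.9, 0.9, 0.9, 0.9, 0.9, 0.9, 0.9, 0.9, 0.9]'

```text
time: 25.05
ee_pos: [0.5292, -0.0861, 0.286]
ee_rot: [-153.3, -13.1, -55.3]
wrist_force: [0.7, 0.4, 0.1]
gripper_width: 0.0855
grip_force: 0.0
```

>>> arm_command --pt "0 0 -1" --pt "0 0 -1" --pt "0 0 -1" --pt "0 0 -1" --pt "0 0 0" --pt "0 0 0" --roll '[0, 0, 0, 0, 0, 0]' --gripper '[0.9, 0.9, 0.9, 0.9, 0.9, 0.9]'

```text
time: 25.55
ee_pos: [0.4815, -0.0955, 0.3739]
ee_rot: [-153.2, -13.3, -55.4]
wrist_force: [0.3, -0.2, -1.0]
gripper_width: 0.0854
grip_force: 0.0
```

```bash
python3 s.py;python3 - <<'E'
from h import *
S=cam('side');T=cam('top')
n=np.array([.5588,-.0805,.232]);a=-np.array([.489,.104,-.866])
print('expected head top',proj(S,[n,n+a*.026]),proj(T,[n,n+a*.026]))
z=lambda f,x,y,w,h:cv2.resize(f[y:y+h,x:x+w,::-1],(400,400),interpolation=cv2.INTER_CUBIC)
cv2.imwrite('pics/z5.png',np.hstack([z(cv2.convertScaleAbs(T['frame'],alpha=1.6),190,140,80,80),z(S['frame'],290,80,80,80)]))
E
```

```text
[ 0.4815 -0.0955  0.3739] [-153.16  -13.29  -55.4 ] [-28.23 -34.75 117.74  18.71  73.75 112.44] 0.0854021300173479 [ 0.3 -0.2 -1. ] [0.02 0.24 0.02]
z [ 0.488  0.088 -0.868] tilt 29.73 az 10.16
goal z err [0.0010738  0.01595585 0.002     ] in tool x,y [-0.7  -0.65]
nose in tool mm [ -1.9   1.3 162.3] F tool [0.1 0.3 1. ]
T tool [-0.18 -0.17  0.02]
j6 112.4395201713988 tau6 -0.034140871139243245
expected head top [[338.5522089  129.54462009]
 [333.05915312 120.64515831]] [[234.0543089  171.44277602]
 [232.82385649 175.45940709]]
```

View pics/z5.png

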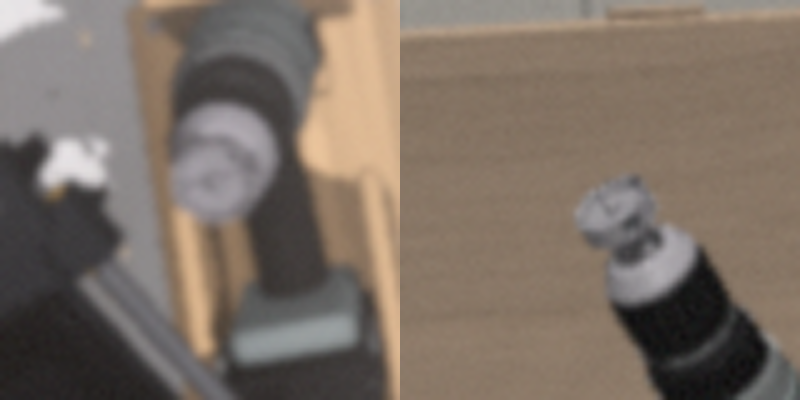

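The head's top centre is at side (333,121) and top-image (232.6,175.6), matching the expected fully seated positions (333.1,120.6) and (232.8,175.5). The bit is straight and fully seated, so I'm handing in.

```bash
python3 -c "
from h import *
print(r.finish_job())"
```

```text
the job is handed in; nothing more can be done
None
```

The wide bit is fully seated and straight in the drill's chuck, the sleeve was tightened to about 0.7 N m before release, and the arm is clear; the job was handed in at about 26 s and no verdict was returned.

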